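# Shut the sample dryer and lock its lid with the C-washer

### The arm

A 6-joint arm with a two-finger parallel gripper is mounted at the origin on the work surface. World frame = base frame: x ahead of the robot, y to its left, z up, the work surface at z = 0. Lengths are in m, angles in rad, forces in N, time in s.
With the tool pointing down it reaches from about 0.375 to 0.9 m from the base axis. Payload 3.1 kg.
Tool frame: the origin (TCP) lies midway between the tips of the shut fingers; the grasp point (between the pads) lies 19 mm behind it (arm.grasp_offset is the distance from the TCP to the grasp point, in m); z points along the fingers, y is the direction in which the jaws open and shut (so a half turn about z gives the same grasp; the last joint's range is limited). The gripper opens to 85 mm and grips with 20 to 120 N. Pads are 22 mm wide; open, the fingers measure 114 mm over their backs; the gripper's body (76 mm by 85 mm) begins 54 mm behind the grasp point. The pads swing forward as they close: fully open they stand 13 mm farther back than shut.
Start: joints at [-1.413, 0.527, 1.433, -0, 1.181, -0.178], TCP at [0.206, -0.59, 0.231] pointing down, gripper open.
Joint ranges: [-3.08, 3.08], [-0.75, 2.2], [0.22, 2.44], [-1.43, 4.57], [0, 2.65], [-2.85, 2.85]. Speed limits (rad/s): [2.79, 2.79, 3.14, 3.14, 3.14, 3.14].

### API

Orientations are given as a unit quaternion [x, y, z, w].
In Python, from workcell import arm, jaws, ik, status, viewer, job gives the robot as it stands. Calls block until the motion is done:
- arm.goto(position, orientation): joint-space move of the TCP to a pose.
- arm.move_l(position, rotation=None, velocity=0.15, f_stop=None): straight line of the TCP; rotation=None keeps the orientation; velocity is the mean speed in m/s. With f_stop (N) it stops when the force on the tool has changed by that much, and returns True; else False.
- arm.goto_joints(angles): joint-space move.
- jaws.set_gripper(opening, grip_force=None): finger opening in m; grip_force is the grip in N (None keeps the last); returns when the fingers have stopped.
- arm.pause(seconds).
- ik(position, orientation): joint angles nearest the present ones, or None.
- status.sense(): the state.
- viewer.read_camera(name): name is "scene" or "top"; returns a dict with "pixels" (480x640x3 uint8, red, green, blue), "fx", "fy", "cx", "cy" (pixels), "k1" (the pictures are not rectified: a ray, as slopes to the right and down, at radius r is drawn at 1 + k1 r^2 times it, then the intrinsics apply), "R" (3x3) and "t" (3): a world point X has camera coordinates R X + t. Camera axes: x right, y down, z forward; pixel columns grow to the right and rows downward; lengths in m; the calibration is good to about 2 mm. A picture is of the moment at which its call begins. There is no depth.
A pose or a line that the arm cannot do raises arm.Unreachable and nothing moves.
- job.job_done(): hands the job in, once; it reports no verdict.
The state is a dict: "clock": time; "q": joint angles; "dq": joint speeds; "tau": joint torques, N m; "position": TCP position; "eef_rot": TCP orientation; "ft_force": force on the tool from outside, world axes, zero at the start; "wrist_torque": the same for the moment, N m; "grip_width": finger opening in m.
Only numpy, scipy, OpenCV 4.12 (cv2) and the standard library are available. Lean on these libraries where they do the work, as an engineer would, in place of code of your own. Each camera call takes 0.05 s, during which the arm holds its last target. There are 200 camera calls.

### The job

Swing the lid of the blue sample dryer fully shut, then take the red C-washer (the one with a gap, not the closed ring) and slide it sideways onto the dryer's stud, between the lid and the brass head, until the stud sits fully home in the middle of the C. Let go and leave it lying flat on the shut lid; leave the other loose things where they are.

Things in the scene. Friction and masses are not known exactly. Their poses are not given: they have to be found in the camera images.
- dryer: Blue box fixed on the table, 240 (x) by 220 (y) by 100 mm high; origin at the centre of its underside, its -x side is the front, z up. A fixed upright steel stud (rod 12 mm in diameter) rises from the solid front ledge, 75 mm in front of the centre on the middle line; its brass head, 26 mm in diameter, spans 132 to 148 mm above the table.
- stud_seat (a point): Point on the stud's axis at the level of the shut lid's top face (108 mm above the table); axes as dryer. The head's underside is 24 mm above it; only this 24 mm of rod is bare when the lid is shut, and there the C-washer goes on.
- lid_hinge (a point): Middle of the lid's hinge line, at the far end of the dryer, 190 mm in +x from the stud and 100 mm above the table; the line runs along y of the dryer; axes as dryer.
- lid (a joint): Angle of the lid in rad: 0 shut, grows as its front end rises, at most 1.3. An 8 mm aluminium plate, 220 mm wide, 235 mm from hinge line to front edge; its underside plane passes through the hinge line. The hinge is stiff: the lid stays where it is left and takes about 3 to 8 N near its front to push shut.
- lid_edge (a point): Middle of the lid's front edge at its upper face; moves with the lid. Here is the mouth of a slot 32 mm wide and 65 mm long, which passes over stud and head. A black arch handle (90 mm wide along y, bar 12 mm thick, 32 mm off the plate's upper face at most) stands 70 mm from the hinge line.
- cwasher: Red C-washer, loose, about 150 g, lying flat on the mat: a C-shaped plate 12 mm thick, 64 mm across, with a 22 mm bore. Its gap points along its +x, is 17 mm wide, and the rounded lips end 24 mm from the bore's centre. Origin on the bore's axis at the underside, z up. It has an upright lug on its back (-x).
- cwasher_lug (a point): Middle of the C-washer's lug, where to grip it: 41 mm behind the bore's axis (-x) and 34 mm above the underside; axes as the C-washer. The lug is a plate 12 mm thick (along y) and 34 mm long (along x), from the C's top (12 mm) up to 49 mm above the underside.
- collar: Bystander on the mat: a red ring of the same size and with the same lug, but closed all round (no gap), so it cannot go onto the stud. Origin and axes as the C-washer's.
- spatula: Bystander: spatula 180 mm long lying on the mat; origin at the middle of its underside.
- crucible: Bystander: clay crucible 64 mm wide and 75 mm high standing on the table; origin under its centre.
- bottle: Bystander: bottle 64 mm wide and 160 mm high standing at the left side; origin under its centre.
- jar: Bystander: white jar 70 mm wide and 90 mm high standing at the right side; origin under its centre.
- mat: Black rubber mat fixed on the table, 220 (x) by 280 (y) by 4 mm thick; it carries the C-washer, the closed ring and the spatula, and lies on the other side of the table's middle line from the dryer. Origin at the centre of its underside.
Mind the look-alikes: they are no part of the job. What is shaped like the cwasher but green or purple is not meant.

How it is judged:
By the outcome, as a careful person would: the job done as asked, in the order asked, and still so for the second after the job is handed in, with the robot touching nothing.
It also fails if it takes over 51 s, if anything falls off the work surface, if the arm or the gripper's body presses on something with over 40 N, if the wrist force passes 120 N, or if a joint passes its speed limit or range.

## Working session

There is one attempt and no reset: what is moved stays moved. The work goes in short steps, each a Python script; the robot and the scene stay as the last script left them, time stands still between calls to the robot, and variables do not carry over. Pictures are saved under pics/ and viewed, about 8 in all and at most 12, crops included, and the job is handed in when it is done.

```bash
ls; mkdir -p pics
cat > h.py <<'E'
import numpy as np, cv2
from workcell import arm, jaws, ik, status, viewer, job
from scipy.spatial.transform import Rotation as Rn
def cam(n,save=None):
    c=viewer.read_camera(n)
    if save: cv2.imwrite('pics/'+save+'.png',c['pixels'][:,:,::-1])
    return c
def ray(c,u,v):
    xd=np.array([(u-c['cx'])/c['fx'],(v-c['cy'])/c['fy']]); x=xd.copy()
    for _ in range(20): x=xd/(1+c['k1']*(x@x))
    R=np.array(c['R']);t=np.array(c['t'])
    d=R.T@np.array([x[0],x[1],1]); return -R.T@t,d
def onz(c,u,v,z):
    o,d=ray(c,u,v); return o+d*(z-o[2])/d[2]
def proj(c,X):
    p=np.array(c['R'])@np.array(X)+np.array(c['t']); x=p[:2]/p[2]; x=x*(1+c['k1']*(x@x))
    return np.array([c['fx']*x[0]+c['cx'],c['fy']*x[1]+c['cy']])
def tri(c1,p1,c2,p2):
    o1,d1=ray(c1,*p1);o2,d2=ray(c2,*p2)
    s=np.linalg.lstsq(np.c_[d1,-d2],o2-o1,rcond=None)[0]
    a,b=o1+s[0]*d1,o2+s[1]*d2
    return (a+b)/2,np.linalg.norm(a-b)
def down(yaw,tilt=0):  # tool z down, tool x at yaw
    return (Rn.from_euler('z',yaw)*Rn.from_euler('x',np.pi)).as_quat()
E
python3 - <<'E'
from h import *
for n in('top','scene'):
    c=cam(n,n+'0'); print(n,c['fx'],c['k1'],-np.array(c['R']).T@np.array(c['t']),np.array(c['R']).round(2).tolist())
s=status.sense();print(s['clock'],s['eef_rot'],s['ft_force'])
E
```

```text
pics
top 523.8622760442001 -0.11339499154846003 [0.48673525 0.01627963 1.38808715] [[0.03, -1.0, -0.0], [-1.0, -0.03, -0.08], [0.08, 0.01, -1.0]]
scene 602.006297562578 -0.1725084753325302 [ 1.2969619  -1.0279138   1.32076105] [[0.82, 0.58, 0.01], [0.4, -0.56, -0.72], [-0.42, 0.59, -0.69]]
0.1 [ 9.85934103e-01  1.67131449e-01  9.92712973e-06 -1.01160611e-03] [-0.12820298  1.32930577 -0.20661532]
```

View pics/top0.png

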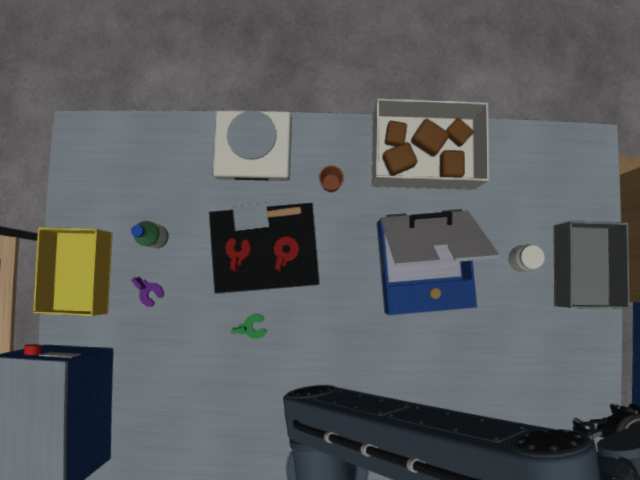

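View pics/scene0.png

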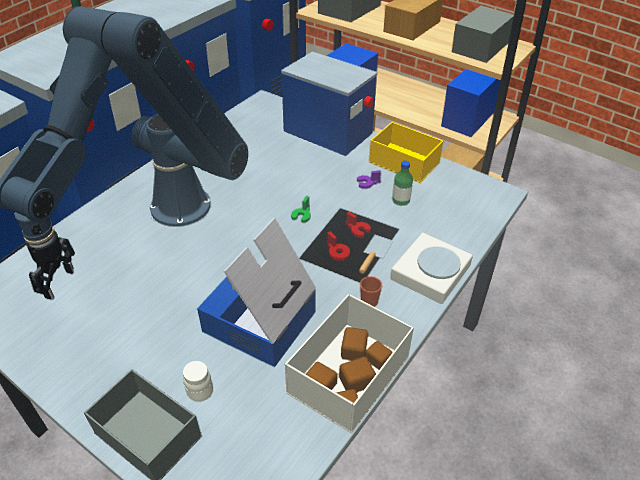

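The top view shows the C-washer at about (237,250) with its gap upward, the closed ring at (286,250), the brass head at (435,293) and the lid open. The scene view agrees.

Run:
```python
from h import *
c=cam('top');p=c['pixels'];hsv=cv2.cvtColor(p,cv2.COLOR_RGB2HSV)
a=cv2.resize(p[220:290,205:325],None,fx=6,fy=6,interpolation=cv2.INTER_CUBIC)
b=cv2.resize(p[200:320,370:510],None,fx=5,fy=5,interpolation=cv2.INTER_CUBIC)
# red on mat
m=(((hsv[...,0]<8)|(hsv[...,0]>172))&(hsv[...,1]>150)&(hsv[...,2]>60)).astype(np.uint8)
n,l,st,ce=cv2.connectedComponentsWithStats(m)
for i in range(1,n):
    if st[i,4]>60: print('red',st[i],ce[i])
m=((hsv[...,0]>12)&(hsv[...,0]<28)&(hsv[...,1]>120)).astype(np.uint8); m[:,:425]=0;m[:,450:]=0;m[:280]=0;m[310:]=0
M=cv2.moments(m,True);u,v=M['m10']/M['m00'],M['m01']/M['m00'];print('head',u,v,M['m00'],onz(c,u,v,.147))
m=((hsv[...,0]>105)&(hsv[...,0]<125)&(hsv[...,1]>150)&(hsv[...,2]>50)).astype(np.uint8);m[:,:370]=0;m[:,500:]=0;m[:200]=0;m[330:]=0
m=cv2.morphologyEx(m,cv2.MORPH_OPEN,np.ones((3,3),np.uint8))
cs=max(cv2.findContours(m,cv2.RETR_EXTERNAL,2)[0],key=cv2.contourArea)
ap=cv2.approxPolyDP(cs,3,True)[:,0]
for q in ap: print('blue',q,onz(c,*q,.1).round(3),onz(c,*q,0).round(3))
for x in ap: cv2.circle(b,tuple(int(k) for k in (x-[370,200])*5),4,(255,0,0),1)
o=np.zeros((600,720,3),np.uint8);
b=cv2.resize(b,None,fx=.0+.9,fy=.9)
cv2.imwrite('pics/a1.png',a[:,:,::-1]);cv2.imwrite('pics/b1.png',b[:,:,::-1])
```

```text
red [274 237  25  34 523] [284.85659656 250.90057361]
red [226 238  25  33 429] [236.74592075 251.82051282]
red [ 24 345  17  10 161] [ 31.79503106 349.47204969]
head 434.6521739130435 292.8840579710145 69.0 [ 0.47183856 -0.24266294  0.147     ]
blue [471 262] [ 0.549 -0.343  0.1  ] [ 0.554 -0.371  0.   ]
blue [470 278] [ 0.51 -0.34  0.1 ] [ 0.512 -0.368  0.   ]
blue [387 282] [ 0.495 -0.134  0.1  ] [ 0.496 -0.146  0.   ]
blue [384 268] [ 0.53  -0.126  0.1  ] [ 0.533 -0.137  0.   ]
blue [386 311] [ 0.424 -0.133  0.1  ] [ 0.42  -0.145  0.   ]
blue [475 306] [ 0.441 -0.354  0.1  ] [ 0.437 -0.382  0.   ]
```

View pics/a1.png

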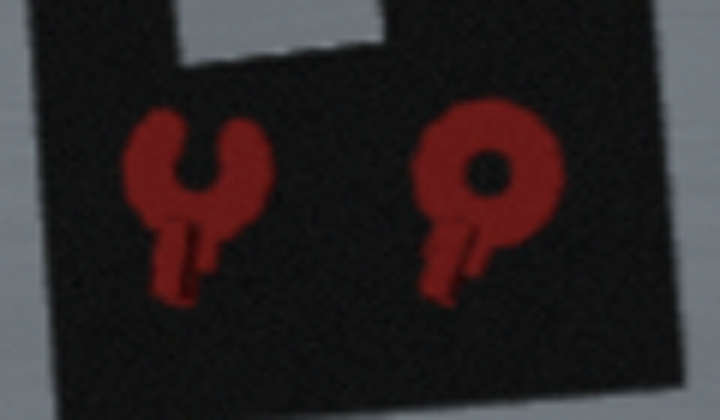

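View pics/b1.png

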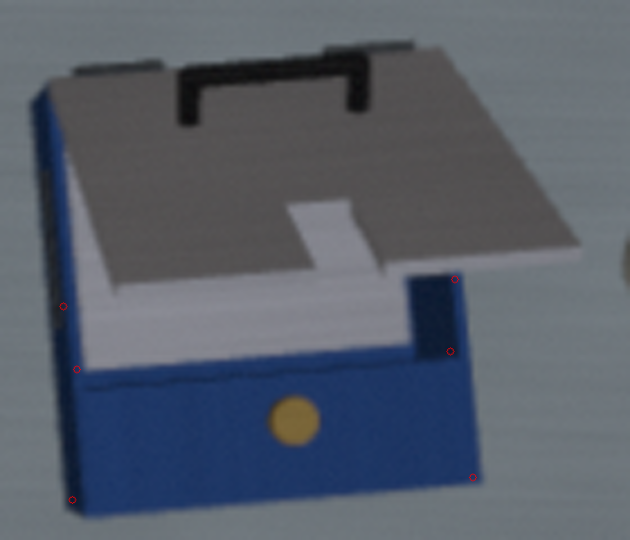

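The crops show the gap pointing up on the left piece, with its lug below (top face centre about (172,262) in the crop). The dryer front edge runs (389,314) to (477,307), and the slot mouth is near (447,260). Next I compute the poses and the lid angle.

```bash
python3 - <<'E'
from h import *
from scipy.optimize import least_squares, minimize_scalar
c=cam('top');s=cam('scene','scene1');p=c['pixels']
b=lambda x,y:(370+x/4.5,200+y/4.5)
L=onz(c,*b(85,515),.1);R=onz(c,*b(480,483),.1);d=R-L
yaw=np.arctan2(d[0],-d[1]);print('front',L,R,np.linalg.norm(d),'yaw',yaw)
S=np.array([0.4718,-0.2427]);ex=np.array([np.cos(yaw),np.sin(yaw)]);ey=np.array([-ex[1],ex[0]])
print('stud-front mid in dryer axes',[((L+R)/2-np.r_[S,0])[:2]@e for e in(ex,ey)])
def lidp(r,y,h,th): 
    x=190-r*np.cos(th)+h*np.sin(th); return np.r_[S+(x*ex+y*ey)/1e3,.1+(r*np.sin(th)+h*np.cos(th))/1e3]
obs=[((235,110),b(113,290)),((235,-110),b(580,245))]
f=lambda th:sum(((proj(c,lidp(*k,8,th))-q)**2).sum() for k,q in obs)
th=minimize_scalar(f,bounds=(0,1.3),method='bounded');print('lid',th.x,th.fun)
print('scene pred corners',proj(s,lidp(235,110,8,th.x)),proj(s,lidp(235,-110,8,th.x)),proj(s,lidp(0,-110,8,th.x)))
# washer
hsv=cv2.cvtColor(p,cv2.COLOR_RGB2HSV)
for nm,x0 in (('C',226),('ring',274)):
    sub=p[232:276,x0-6:x0+32].astype(np.float32);g=cv2.resize(sub[...,0]-sub[...,1],None,fx=8,fy=8,interpolation=cv2.INTER_CUBIC)
    m=(g>45).astype(np.uint8);cs=max(cv2.findContours(m,cv2.RETR_EXTERNAL,cv2.CHAIN_APPROX_NONE)[0],key=cv2.contourArea)[:,0]
    W=np.array([onz(c,x0-6+(q[0]+.5)/8-.5,232+(q[1]+.5)/8-.5,.014)[:2] for q in cs])
    c0=onz(c,205+(198 if nm=='C' else 489)/6-.5,220+172/6-.5,.016)[:2]
    for _ in range(8):
        r=np.linalg.norm(W-c0,axis=1);k=abs(r-.032)<.0025
        fit=least_squares(lambda z:np.linalg.norm(W[k]-z[:2],axis=1)-z[2],[*c0,.032],loss='soft_l1',f_scale=.001);c0=fit.x[:2]
    print(nm,fit.x,k.sum(),len(k))
    if nm=='C': C=c0
lug=onz(c,205+172/6-.5,220+262/6-.5,.053)[:2]
gap=onz(c,205+200/6-.5,220+112/6-.5,.016)[:2]
for n,v in(('lug',C-lug),('gap',gap-C)): print(n,np.linalg.norm(v),np.arctan2(v[1],v[0]))
E
python3 - <<'E'
import cv2;i=cv2.imread('pics/scene1.png')
a=cv2.resize(i[200:280,300:400],None,fx=5,fy=5,interpolation=2);b=cv2.resize(i[210:370,190:320],None,fx=2.5,fy=2.5,interpolation=2)
import numpy as np
o=np.zeros((400,830,3),'uint8');o[:,:500]=a;o[:,505:]=b[:400];cv2.imwrite('pics/s1.png',cv2.resize(o,(790,381)))
E
```

```text
front [ 0.41613722 -0.14035739  0.1       ] [ 0.43775213 -0.35789538  0.1       ] 0.2186091938080935 yaw 0.09903651495412898
stud-front mid in dryer axes [np.float64(-0.04527093610103788), np.float64(-0.0019598390739608736)]
lid 1.0124625331439419 2.219055541902086
scene pred corners [274.34460948 218.49099491] [224.2914178  271.37803688] [272.56948287 344.23456053]
C [0.57554835 0.25127622 0.03257005] 424 991
ring [0.57720688 0.12323713 0.03255596] 500 719
lug 0.04200525540425983 -0.07061285477217041
gap 0.025667048872093017 -0.011694860393734114
```

View pics/s1.png

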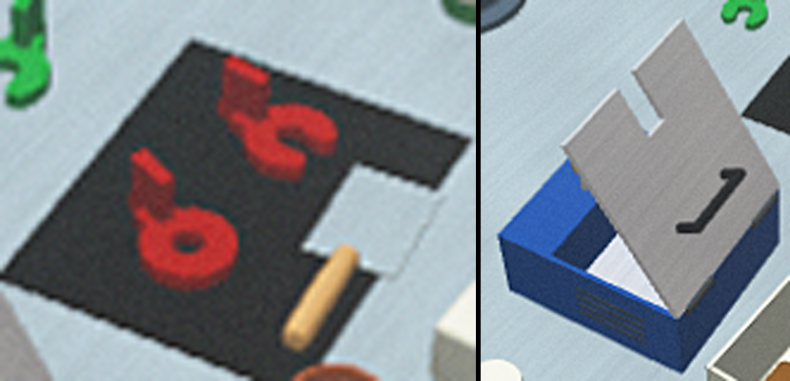

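Lid angle 1.01 rad, dryer yaw 0.10 and washer yaw about -0.05 all fit both views. Next I push the lid shut along its arc.

```bash
cat >> h.py <<'E'
yaw=.10
S=np.array([0.4718,-0.2427]);ex=np.array([np.cos(yaw),np.sin(yaw)]);ey=np.array([-ex[1],ex[0]])
def lidp(r,y,h,th):
    x=190-r*np.cos(th)+h*np.sin(th); return np.r_[S+(x*ex+y*ey)/1e3,.1+(r*np.sin(th)+h*np.cos(th))/1e3]
def st(m=''):
    s=status.sense();print(m,round(s['clock'],2),np.round(s['position'],4),np.round(s['ft_force'],1),round(s['grip_width'],4))
E
python3 - <<'E'
from h import *
o=down(yaw)
P=lidp(200,60,25,1.01)
print(P,[ik(lidp(200,60,8,t),o) is not None for t in(1,.5,0)])
arm.move_l([.206,-.59,.42],velocity=.3); jaws.set_gripper(0)
arm.goto(P+[0,0,.08],o); st('hover')
arm.move_l(P,velocity=.25); st()
for t in (.8,.6,.4,.2,.06):
    h=arm.move_l(lidp(200,60,8,t),velocity=.15,f_stop=30); st(f'{t} {h}')
    if h: break
else:
    h=arm.move_l(lidp(200,60,6,-.01),velocity=.05,f_stop=20); st(f'end {h}')
E
```

```text
[ 0.57008509 -0.17253734  0.28266289] [True, True, True]
hover 3.8 [ 0.57   -0.1735  0.3628] [-0.9 -0.6  0.2] 0.0
 4.27 [ 0.5702 -0.1734  0.2828] [ 0.3 -0.2 -0.1] -0.0005
0.8 False 4.81 [ 0.5232 -0.1781  0.2509] [1.  0.2 0.5] 0.0001
0.6 False 5.22 [ 0.496  -0.1803  0.2201] [ 1.3 -0.5  0.1] -0.0001
0.4 False 5.64 [ 0.4757 -0.1825  0.1858] [0.6 0.8 0.8] -0.0002
0.2 False 6.06 [ 0.4624 -0.1838  0.1482] [ 0.2 -0.   0.2] -0.0002
0.06 False 6.39 [ 0.4574 -0.1841  0.1205] [ 0.3  0.4 -0.3] -0.0001
end True 6.72 [ 0.4575 -0.1849  0.108 ] [-1.4  1.4  9.4] -0.0001
```

Run:
```python
from h import *
arm.move_l([.4575,-.185,.25],velocity=.3)
jaws.set_gripper(.06)
# hover over washer lug
wy=-.05;C=np.array([.5755,.2513]);lug=C-.041*np.array([np.cos(wy),np.sin(wy)])
arm.goto([*lug,.20],down(wy)); st('hover')
c=cam('top','top2');s=cam('scene','scene2')
print('pred',proj(s,lidp(235,110,8,0)),proj(s,lidp(235,-110,8,0)),proj(s,[*S,.148]),proj(c,lidp(235,110,8,0)),proj(c,[*S,.148]))
a=cv2.resize(s['pixels'][200:370,180:400],None,fx=3.6,fy=3.4,interpolation=2)[:,:,::-1]
cv2.imwrite('pics/v2.png',a)
```

```text
hover 9.58 [0.535  0.2524 0.2002] [ 0.2 -0.6  0. ] 0.0598
pred [242.85563364 256.63072159] [196.20254674 306.65176571] [232.28384992 276.61261969] [388.21179907 314.64932846] [434.75457768 292.90759224]
```

View pics/v2.png

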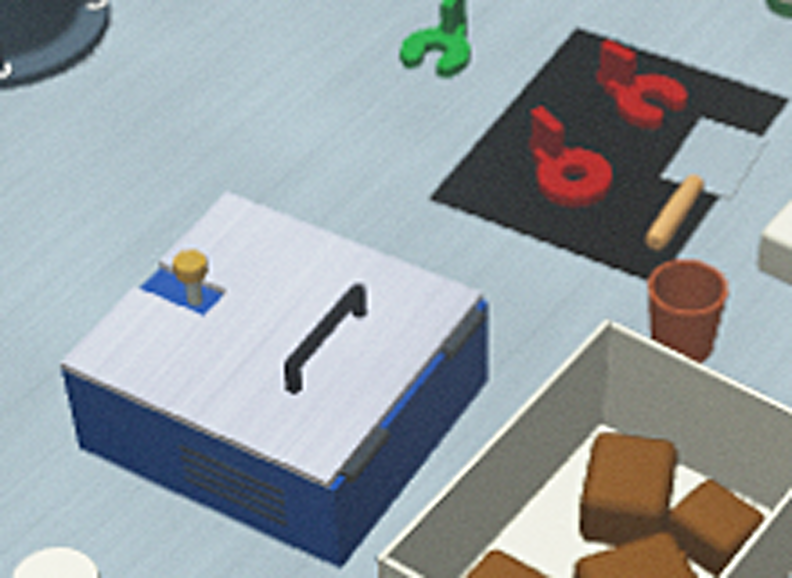

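The lid is shut and the head sits at scene (232.8,275.9) against a predicted (232.3,276.6), so the stud position is confirmed. Next: grasp.

Run:
```python
from h import *
wy=-.05;C=np.array([.5755,.2513]);lug=C-.041*np.array([np.cos(wy),np.sin(wy)])
h=arm.move_l([*lug,.0195],velocity=.15,f_stop=15); st(f'down {h}')
if not h:
    jaws.set_gripper(0,60); st('grip')
    arm.move_l([*lug,.24],velocity=.2); st('lift')
    # hover before the stud
    T=S-(.060+.041)*ex
    arm.goto([*T,.24],down(yaw)); st('hover')
    c=cam('top','top3');s=cam('scene','scene3')
    z=.24-.0195+.004
    W=lambda x,y,h:np.r_[T+(41+x)/1e3*ex+y/1e3*ey,z+h/1e3]
    for n,q in(('lipL',W(22.6,12,12)),('lipR',W(22.6,-12,12)),('top left',W(0,32,12)),('right',W(0,-32,12)),('bore',W(0,0,12))): print(n,proj(c,q).round(1),proj(s,q).round(1))
    u,v=proj(c,W(0,0,12)).astype(int);a=c['pixels'][v-40:v+40,u-40:u+40]
    u2,v2=proj(s,W(0,0,12)).astype(int);b=s['pixels'][v2-40:v2+40,u2-40:u2+40]; print(u,v,u2,v2)
    cv2.imwrite('pics/v3.png',cv2.resize(np.hstack([a,b]),None,fx=5,fy=5,interpolation=2)[:,:,::-1])
```

```text
down False 11.03 [0.5353 0.2535 0.0204] [ 0.4 -0.  -0.3] 0.0603
grip 11.53 [0.5349 0.2534 0.0201] [-1.4  0.4  4.6] 0.011
lift 12.78 [0.5336 0.253  0.2387] [-0.2 -0.9 -2. ] 0.0113
hover 14.7 [ 0.3717 -0.2524  0.24  ] [ 0.7 -0.1 -0.9] 0.0113
lipL [439.1 311. ] [220.3 245.4]
lipR [449.9 310.1] [214.9 250.8]
top left [431. 322.] [217.9 238. ]
right [459.7 319.6] [203.3 252.4]
bore [445.4 320.8] [210.7 245.1]
445 320 210 245
```

View pics/v3.png

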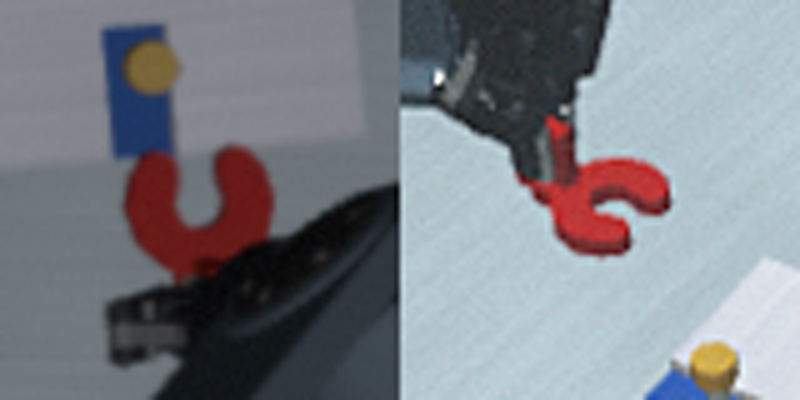

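Observed outline against prediction: disc sides at columns 430 and 459.6 (431 and 459.7), lip ends at row about 309.4 (310), and the washer hangs level. The grip is as planned, so I insert.

Run:
```python
from h import *
T=lambda d,z:np.r_[S-(.041+d)*ex,z]
arm.move_l(T(.06,.130),velocity=.15,f_stop=15); st('down')
h=arm.move_l(T(.0,.130),velocity=.04,f_stop=10); st(f'slide {h}')
if not h: 
    h=arm.move_l(T(.0,.120),velocity=.02,f_stop=5); st(f'lower {h}')
c=cam('top','top4');s=cam('scene','scene4')
q=np.r_[S,.12]
u,v=proj(c,q).astype(int);a=c['pixels'][v-40:v+40,u-40:u+40]
u2,v2=proj(s,q).astype(int);b=s['pixels'][v2-40:v2+40,u2-40:u2+40]
cv2.imwrite('pics/v4.png',cv2.resize(np.hstack([a,b]),None,fx=5,fy=5,interpolation=2)[:,:,::-1])
```

```text
down 15.68 [ 0.3718 -0.2531  0.1304] [-0.1 -0.3 -0.7] 0.0112
slide False 17.33 [ 0.4308 -0.2468  0.13  ] [ 0.4 -0.2 -1. ] 0.0112
lower True 17.72 [ 0.431 -0.247  0.124] [0.2 0.5 5.3] 0.0115
```

View pics/v4.png

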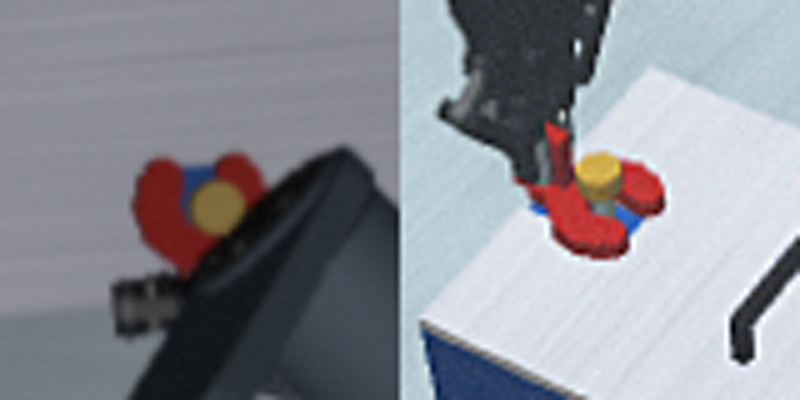

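The stud is inside the C in both views, and contact came at exactly the lid height (TCP 0.124, so underside at 0.108). Release and check.

Run:
```python
from h import *
jaws.set_gripper(.035); st('open')
T=np.r_[S-.041*ex,.30]
arm.move_l(T,velocity=.15)
arm.goto([.35,0.05,.4],down(0)) if ik([.40,0.05,.4],down(0)) is None else arm.goto([.40,.05,.4],down(0)); st('away')
c=cam('top','top5');s=cam('scene','scene5')
q=np.r_[S,.12]
for nm,p_ in(('bore',np.r_[S,.12]),('L',np.r_[S+.032*ey,.12]),('R',np.r_[S-.032*ey,.12])): print(nm,proj(c,p_),proj(s,p_))
u,v=proj(c,q).astype(int);a=c['pixels'][v-40:v+40,u-40:u+40]
u2,v2=proj(s,q).astype(int);b=s['pixels'][v2-40:v2+40,u2-40:u2+40];print(u,v,u2,v2)
# outer-arc circle fit on the washer
sub=c['pixels'][v-25:v+35,u-30:u+30].astype(np.float32);g=cv2.resize(sub[...,0]-sub[...,2],None,fx=8,fy=8,interpolation=2);g2=cv2.resize(sub[...,0]-sub[...,1],None,fx=8,fy=8,interpolation=2)
m=(g2>45).astype(np.uint8);cs=max(cv2.findContours(m,0,cv2.CHAIN_APPROX_NONE)[0],key=cv2.contourArea)[:,0]
W=np.array([onz(c,u-30+(x+.5)/8-.5,v-25+(y+.5)/8-.5,.118)[:2] for x,y in cs])
from scipy.optimize import least_squares
c0=S.copy()
for _ in range(8):
    k=abs(np.linalg.norm(W-c0,axis=1)-.032)<.003
    f=least_squares(lambda z:np.linalg.norm(W[k]-z[:2],axis=1)-z[2],[*c0,.032],loss='soft_l1',f_scale=.001);c0=f.x[:2]
print('fit',f.x,k.sum(),'offset in dryer axes mm',(c0-S)@ex*1e3,(c0-S)@ey*1e3)
cv2.imwrite('pics/v5.png',cv2.resize(np.hstack([a,b]),None,fx=5,fy=5,interpolation=2)[:,:,::-1])
```

```text
open 18.18 [ 0.4304 -0.2464  0.1232] [ 0.3 -0.5  1. ] 0.0349
away 20.7 [0.4003 0.0494 0.3995] [-0.3  0.5  0.2] 0.035
bore [432.36583685 292.71786118] [233.22656448 283.69848719]
L [419.30407654 293.76224899] [239.89953497 276.36034888]
R [445.37939607 291.66853871] [226.40601104 291.20450495]
432 292 233 283
fit [ 0.47199272 -0.24184172  0.03161057] 409 offset in dryer axes mm 0.2774461532345962 0.8347561176709826
```

View pics/v5.png

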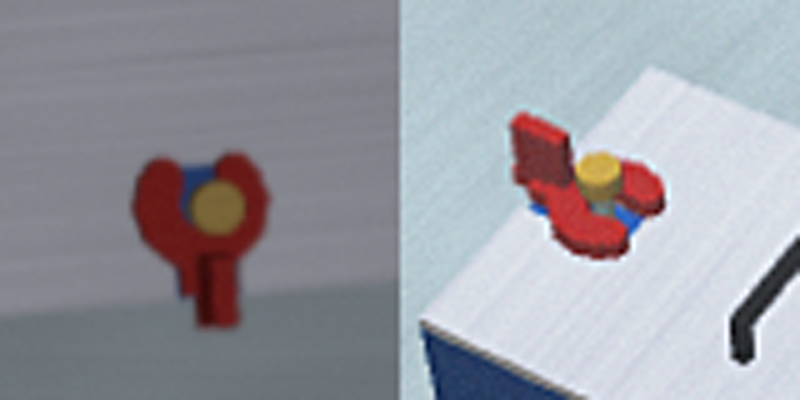

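View pics/scene5.png

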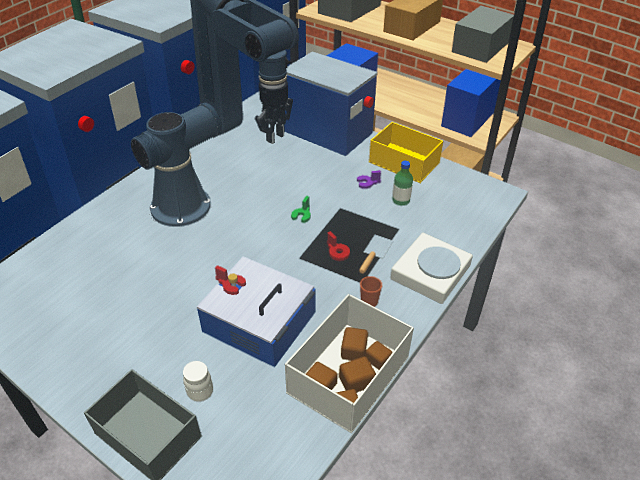

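The washer lies flat on the shut lid, centred on the stud to about 1 mm. Everything else is where it was and the arm is clear.

```bash
python3 -c "
from h import *
print(job.job_done())"
```

```text
the job is handed in; nothing more can be done
None
```

I swung the dryer lid shut, then slid the red C-washer sideways onto the stud and left it lying flat on the lid. I handed the job in with about 21 s on the robot's clock, against the 51 s limit.

- **Lid:** it was open at about 1.01 rad. I pushed it along its arc with the closed fingers until they met resistance at the shut lid's height, 108 mm. The later pictures show it flat and still shut. The force samples after each step before the end read only about 1 N, so I relied on the picture rather than the forces to confirm it closed.
- **C-washer:** I gripped it by the lug and slid it in at mid-gap without touching anything. It met the lid at exactly the expected height, and then I released it.
- **Centring:** after release, a circle fit in the top view put its centre 0.3 mm (x) and 0.8 mm (y) from the stud axis. That is within the calibration error of about 2 mm.
- **Other things:** the last scene picture shows the closed ring, spatula, crucible, bottle and jar where they were, with the arm well clear. No check failed or disagreed.

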